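# Put the nest of steel tins back together

### The job

Put the appraised set of three square steel tins back together as a nest, largest first. Stand the middle tin, which is lying on its side, upright on the counter and let go of it; then take it again by its lift tabs and lower it fully into the largest tin standing on the counter, and only then lower the smallest tin fully into the middle one. Set the tins down rather than dropping them, and leave the flashlight, comb, flask and jar where they are.

Things in the scene. Friction and masses are not known exactly. Their poses are not given: they have to be found in the camera images.
- large: Largest tin: plain open square steel box, 84 x 84 mm, 86 mm tall, walls and floor 4 mm (76 x 76 mm inside), 0.55 kg, loose, no handle. It stands on the counter, ahead or to the left, yaw varied. Origin: centre of its underside; z up to its mouth, x and y square to its walls.
- medium: Middle tin: open square steel box, 60 x 60 mm, 78 mm tall to the rim, walls and floor 3 mm, 0.22 kg; with its two lift tabs 114 mm tall. It starts lying on its side on the right (-y), mouth to the left or far left: z (to the mouth) level, one of its tab walls (+x, -x) on the counter, the other on top. Origin: centre of its underside, 30 mm above the counter while it lies.
- small: Smallest tin: open square steel box, 44 x 44 mm, 68 mm tall to the rim, walls and floor 3 mm, 0.15 kg, standing on the counter, with a fixed bail handle bridging its mouth, 112 mm tall in all. It has 5 mm of play on each side in the middle tin. Origin: centre of its underside; z up to its mouth, y along the bail.
- medium_tabs (a point): Midpoint between the middle tin's two flat tabs, 104 mm above its underside. Tabs are 30 mm wide (y), 3 mm thick, continue the +x and -x walls flush (60 mm over both, 54 mm between) and rise 36 mm above the rim. Nested in the largest tin there is 8 mm of play on each side, no room for fingers beside the walls, but the tabs stand 32 mm above the largest tin's rim. Axes as the tin's.
- small_bar (a point): Centre of the smallest tin's bail bar, 106 mm above its underside: bar 44 mm long along the tin's y, 10 mm thick (x), 12 mm high, on a leg at each end. Nested, the bar is level with the middle tin's tabs: the fingers have room if the bar runs from tab to tab and they close parallel to the tabs. Axes as the tin's.
- flashlight: Bystander: steel pocket flashlight lying on its side, 120 mm long along x, 32 mm thick; origin on the counter under its middle.
- comb: Bystander: brown tortoiseshell comb lying flat, 150 mm along x by 36 mm, 5 mm thick; origin on the counter under its middle.
- flask: Bystander: flat nickel flask standing upright, 26 x 90 mm (x, y), 131 mm tall with its cap; origin at the centre of its underside.
- jar: Bystander: green glass marble jar with a cork top, 80 mm across, 126 mm tall; origin at the centre of its underside.
There are look-alikes about, which are no part of the job. Leave any turquoise or yellow look-alike of the medium alone. What is shaped like the large but orange is not meant.

How it is judged:
By the outcome, as a careful person would: the job done as asked, in the order asked, and still so for the second after the job is handed in, with the robot touching nothing.
It also fails if it takes over 72 s, if anything falls off the work surface, if the arm or the gripper's body presses on something with over 40 N, if the wrist force passes 120 N, or if a joint passes its speed limit or range.

### The arm

A 6-joint arm with a two-finger parallel gripper is mounted at the origin on the work surface. World frame = base frame: x ahead of the robot, y to its left, z up, the work surface at z = 0. Lengths are in m, angles in rad, forces in N, time in s.
With the tool pointing down it reaches from about 0.25 to 0.775 m from the base axis. Payload 4 kg.
Tool frame: the origin (TCP) lies midway between the tips of the shut fingers; the grasp point (between the pads) lies 19 mm behind it (robot.hold_point_z is the distance from the TCP to the grasp point, in m); z points along the fingers, y is the line along which they close (so a half turn about z gives the same grasp; the last joint's range is limited). The gripper opens to 94 mm and grips with 3 to 60 N. Pads are 16 mm wide; open, the fingers measure 119 mm over their backs; the gripper's body (75 mm by 177 mm) begins 78 mm behind the grasp point.
Start: joints at [1.078, 0.087, 1.371, -0, 1.684, -0.103], TCP at [0.209, 0.509, 0.18] pointing down, gripper open.
Joint ranges: [-3.1, 3.1], [-0.76, 2.03], [0.27, 2.55], [-1.08, 4.22], [0.17, 2.65], [-2.57, 2.57]. Speed limits (rad/s): [2.79, 2.79, 3.14, 3.14, 3.14, 3.14].

### API

Orientations are given as [roll, pitch, yaw] about the fixed x, y, z axes, in that order (R = Rz(yaw) Ry(pitch) Rx(roll)).
In Python, from bench import readout, imaging, robot gives the robot as it stands.
- The arm moves only by the tool carry_out, never from a script. Its argument "motion" is text: rows parted by semicolons, each of 7 numbers parted by spaces: the shift along the tool's x, y, z each as a share of 200 mm, from -1 to 1, then the turn, a rotation vector about the tool's x, y, z each as a share of 120 degrees, from -1 to 1, then the opening, from 0 (shut) to 1 (fully open). A call has 1 to 12 rows; each row shifts and turns the commanded pose from where the row before left it, along the tool's axes as they then stand; what a row does not reach is not made up. A row lasts 1/8 s, in which the tool goes at most 62.5 mm and 10.7 degrees, less where a joint would pass 70% of its speed; a pose out of reach is approached as far as the arm can. A call with a number of a shift or a turn outside -1 to 1 is refused whole. A call with a gripper value outside its range is refused whole. The fingers move at their own pace and stop on an object; the grip force is fixed at half the most. Time passes only in rows, so rows that do not move let the fingers close. It gives the time, the measured TCP pose, the force, the opening and the grip force at its end, in the units of the state.
- readout.get_obs(): the state, without advancing time (a new reading comes with each control period).
- imaging.snapshot(name): name is "scene" or "top" or "wrist"; returns a dict with "pixels" (420x560x3 uint8, red, green, blue), "fx", "fy", "cx", "cy" (pixels), "dist_coeffs" ([k1, k2, p1, p2, k3] as OpenCV has them; the pictures are not rectified), "R" (3x3) and "t" (3): a world point X has camera coordinates R X + t. Camera axes: x right, y down, z forward; pixel columns grow to the right and rows downward; lengths in m; the calibration is good to about 2 mm. A picture is of the moment at which its call begins. There is no depth.
- robot.close_job(): hands the job in; it is judged then, once.
The state is a dict: "time": time; "joint_positions": joint angles; "qvel": joint speeds; "joint_torque": joint torques, N m; "tool_pos": TCP position; "ee_rot": TCP orientation; "wrist_force": force on the tool from outside, world axes, zero at the start; "wrist_torque": the same for the moment, N m; "width": finger opening in m; "finger_force": force on a finger pad.
Only numpy, scipy, OpenCV 4.12 (cv2) and the standard library are available. Lean on these libraries where they do the work, as an engineer would, in place of code of your own. Each camera call takes 0.05 s, during which the arm holds its last target. There are 200 camera calls.

## Working session

There is one attempt and no reset: what is moved stays moved. The work goes in short steps, Python scripts to look and compute and a tool call to move; the robot and the scene stay as the last step left them, time stands still between calls to the robot, and variables do not carry over. Pictures are saved under pics/ and viewed, at most 10 in all, crops included, and the job is handed in when it is done.

Besides the shell and the picture viewer there is one more tool, called after ">>>" by a JSON object that holds its "fn" and its "kwargs". carry_out: Moves the arm, as the interface text tells. Its arguments: {"type":"object","properties":{"motion":{"type":"string"}},"required":["motion"]}

```bash
mkdir -p pics; ls; cat > h.py <<'E'
import numpy as np, cv2
from bench import readout, imaging, robot
def snap(n,f=None):
    s=imaging.snapshot(n)
    if f: cv2.imwrite('pics/'+f,s['pixels'][:,:,::-1])
    return s
def ray(s,uv):
    K=np.array([[s['fx'],0,s['cx']],[0,s['fy'],s['cy']],[0,0,1]])
    p=cv2.undistortPoints(np.array(uv,float).reshape(-1,1,2),K,np.array(s['dist_coeffs'])).reshape(-1,2)
    R=np.array(s['R']);t=np.array(s['t'])
    d=np.c_[p,np.ones(len(p))]@R
    return -R.T@t,d
def onz(s,uv,z):
    c,d=ray(s,uv); return c+d*((z-c[2])/d[:,2])[:,None]
def proj(s,X):
    K=np.array([[s['fx'],0,s['cx']],[0,s['fy'],s['cy']],[0,0,1]])
    return cv2.projectPoints(np.array(X,float).reshape(-1,1,3),cv2.Rodrigues(np.array(s['R']))[0],np.array(s['t'],float),K,np.array(s['dist_coeffs']))[0].reshape(-1,2)
E
python3 - <<'E'
from h import *
import pickle
d={}
for n in ['scene','top']:
    d[n]=snap(n,n+'0.png'); print(n,(-np.array(d[n]['R']).T@d[n]['t']).round(3))
pickle.dump(d,open('d0.pkl','wb'))
print(readout.get_obs(),robot.hold_point_z)
E
```

```text
pics
scene [1.018 0.587 0.993]
top [0.34  0.025 1.041]
{'time': 0.1, 'joint_positions': array([ 1.07787374e+00,  8.79049286e-02,  1.37209991e+00,  2.99215628e-05,
        1.68358615e+00, -1.03099572e-01]), 'qvel': array([-0.0003221 , -0.00067294, -0.00514949, -0.00154686,  0.00114263,
       -0.00078186]), 'joint_torque': array([ 2.23698655e-03, -3.41251981e+01, -3.03302014e+01,  7.19144172e-02,
        3.04572552e-02, -1.11725060e-04]), 'tool_pos': array([0.20875042, 0.50826147, 0.17870987]), 'ee_rot': array([-3.13960799e+00, -2.35242801e-04,  2.75177275e+00]), 'wrist_force': array([ 0.12115448, -0.85586552,  0.58849754]), 'wrist_torque': array([-0.00749239,  0.00536328,  0.02821537]), 'finger_force': 0.0, 'width': 0.09410609963375169} 0.0188
```

View pics/top0.png

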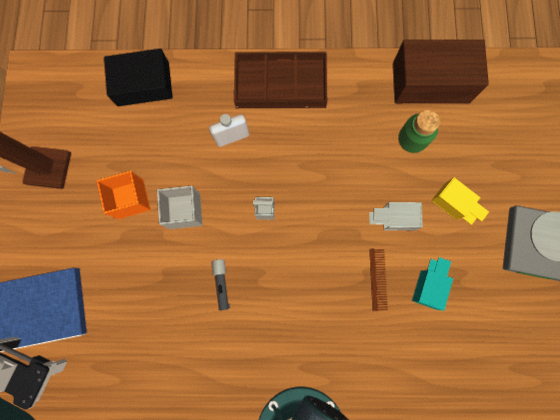

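View pics/scene0.png

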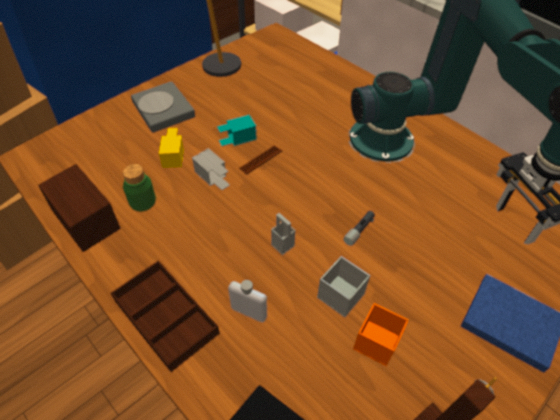

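Top view: the large tin candidates are grey (179,207) and orange (123,194), so grey. The medium candidates are grey lying (405,216), yellow (462,200) and turquoise (435,284), so grey. The small tin is at (264,208). Bystanders are the flask (229,130), flashlight (220,285), comb (378,280) and jar (420,130). Next I'll check these in one close crop.

```bash
python3 - <<'E'
from h import *
import pickle
d=pickle.load(open('d0.pkl','rb'))
T=d['top']['pixels'];S=d['scene']['pixels']
def crop(I,u,v): return cv2.resize(I[v-37:v+38,u-50:u+50],(400,300),interpolation=cv2.INTER_CUBIC)
c=np.vstack([np.hstack([crop(T,400,216),crop(S,215,168)]),np.hstack([crop(T,179,207),crop(T,264,208)])])
cv2.imwrite('pics/crop0.png',c[:,:,::-1])
for n in d:
    hsv=cv2.cvtColor(d[n]['pixels'],cv2.COLOR_RGB2HSV)
    m=((hsv[...,1]<70)&(hsv[...,2]>60)).astype(np.uint8)
    cs,_=cv2.findContours(m,cv2.RETR_EXTERNAL,cv2.CHAIN_APPROX_SIMPLE)
    for k in cs:
        if 150<cv2.contourArea(k)<4000:
            r=cv2.minAreaRect(k);x,y=r[0]
            print(n,np.round(r[0]),cv2.approxPolyDP(k,2.5,True).reshape(-1,2).tolist())
E
```

```text
scene [247. 300.] [[232, 282], [229, 287], [232, 306], [263, 320], [265, 296], [251, 289], [249, 281], [241, 284]]
scene [342. 285.] [[341, 257], [321, 279], [318, 296], [344, 315], [363, 292], [368, 275]]
scene [540. 228.] [[559, 221], [554, 222], [549, 217], [544, 224], [539, 222], [526, 242], [533, 240], [542, 228]]
scene [282. 233.] [[278, 214], [282, 223], [272, 230], [273, 244], [283, 252], [292, 245], [293, 231]]
scene [212. 169.] [[194, 157], [196, 171], [209, 183], [214, 182], [221, 188], [227, 185], [221, 178], [226, 171], [221, 160], [209, 150]]
scene [162. 103.] [[172, 83], [132, 96], [150, 127], [192, 110]]
scene [221.  63.] [[239, 60], [223, 53], [222, 64], [217, 61], [216, 54], [205, 59], [204, 68], [222, 72], [236, 67]]
top [ 43. 379.] [[64, 359], [43, 363], [49, 370], [31, 406], [38, 400], [48, 377], [62, 369]]
top [  8. 374.] [[2, 356], [0, 391], [5, 389], [17, 365]]
top [220. 284.] [[212, 262], [213, 274], [217, 277], [217, 284], [222, 285], [223, 292], [218, 293], [220, 309], [228, 307], [223, 260]]
top [537. 243.] [[516, 206], [509, 265], [505, 269], [559, 280], [559, 212]]
top [395. 216.] [[369, 213], [370, 223], [383, 223], [384, 229], [421, 227], [420, 202], [389, 202]]
top [263. 208.] [[256, 197], [253, 203], [257, 218], [273, 218], [272, 197]]
top [179. 207.] [[192, 186], [157, 190], [160, 224], [169, 228], [201, 224], [199, 194]]
top [228. 128.] [[242, 115], [230, 118], [224, 114], [218, 123], [210, 126], [218, 145], [248, 134]]
```

View pics/crop0.png

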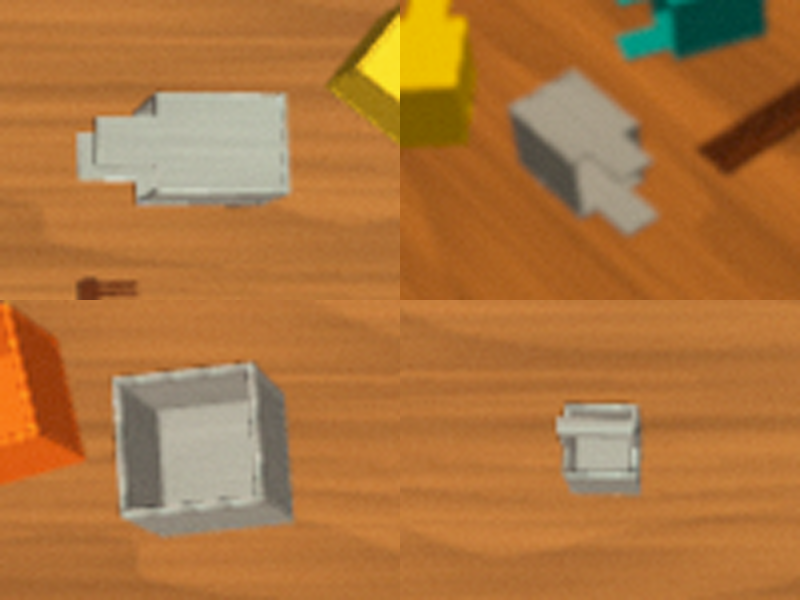

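The crop confirms three plain grey tins. The medium tin lies with its mouth to image left (tab ends at about (374,211)), the large one's mouth is at (176,202), and the small one's bail runs along image horizontal at (263,211).

```bash
python3 - <<'E'
from h import *
import pickle
d=pickle.load(open('d0.pkl','rb'));T=d['top']
def P(l,u,v,z): return onz(T,[( a/4+u-50-.4, b/4+v-37-.4) for a,b in l],z)
m=P([(95,117),(97,165),(155,93),(287,94),(289,191)],400,216,.06);print('med',m.round(4)[:,:2])
m0=P([(77,133),(78,180)],400,216,.003);print('lowtab',m0.round(4)[:,:2])
l=P([(113,378),(253,364),(264,502),(122,515)],179,207,.086)
l=P([(115,378),(252,364),(264,502),(122,516)],179,207,.086)
print('large',l.round(4)[:,:2],l.mean(0).round(4)); 
e=[l[1]-l[0],l[2]-l[1],l[2]-l[3],l[3]-l[0]]
print([(np.linalg.norm(v).round(4),np.degrees(np.arctan2(v[1],v[0])).round(1)) for v in e])
b=P([(157,115),(237,115),(237,133),(157,133)],264,208,.112);print('bar',b.round(4)[:,:2],b.mean(0))
r=P([(165,104),(237,104),(239,177),(167,177)],264,208,.068);print('rim',r.round(4)[:,:2],r.mean(0))
print(onz(T,[(378,249),(385,309),(435,258)],0.005).round(3))
E
```

```text
med [[ 0.5198 -0.174 ]
 [ 0.4909 -0.1742]
 [ 0.5344 -0.2103]
 [ 0.5337 -0.2888]
 [ 0.4753 -0.2867]]
lowtab [[ 0.52   -0.1739]
 [ 0.4901 -0.1735]]
large [[0.3849 0.3272]
 [0.393  0.2492]
 [0.3159 0.2393]
 [0.308  0.319 ]] [0.3504 0.2837 0.086 ]
[(np.float64(0.0784), np.float64(-84.1)), (np.float64(0.0777), np.float64(-172.6)), (np.float64(0.0801), np.float64(-84.4)), (np.float64(0.0774), np.float64(-173.9))]
bar [[0.5301 0.1092]
 [0.5301 0.0637]
 [0.5196 0.0636]
 [0.5197 0.109 ]] [0.52486447 0.08635899 0.112     ]
rim [[0.5458 0.1085]
 [0.5457 0.0655]
 [0.5017 0.0641]
 [0.5017 0.1067]] [0.52370684 0.08618609 0.068     ]
[[ 0.426 -0.193  0.005]
 [ 0.282 -0.204  0.005]
 [ 0.404 -0.332  0.005]]
```

```bash
cat >> h.py <<'E'
from scipy.spatial.transform import Rotation as Ro
def cur():
    o=readout.get_obs(); return np.array(o['tool_pos']),Ro.from_euler('xyz',o['ee_rot'])
def down(yaw): return Ro.from_euler('xyz',[np.pi,0,np.radians(yaw)])
def rows(p,R,p2,R2,g,vmax=.055,wmax=10):
    "rows from pose to pose, straight, turn spread evenly"
    p,p2=np.array(p),np.array(p2); w=(R.inv()*R2).as_rotvec()
    n=int(max(1,np.ceil(np.linalg.norm(p2-p)/vmax-1e-6),np.ceil(np.degrees(np.linalg.norm(w))/wmax-1e-6)))
    out=[]
    for i in range(n):
        Ri=R*Ro.from_rotvec(w*i/n); s=Ri.inv().apply((p2-p)/n)/.2; t=w/n/np.radians(120)
        out.append(' '.join(f'{v:.3f}'.rstrip('0').rstrip('.').replace('-0.000','0') for v in [*s,*t,g]))
    return n,'; '.join(out)
def plan(*wps):
    p,R=cur()
    for p2,R2,g,*k in wps:
        n,s=rows(p,R,p2,R2,g,*k); print(n,s); p,R=np.array(p2),R2
def tiltx(yaw,th): return down(yaw)*Ro.from_euler('y',th,degrees=True)
E
python3 - <<'E'
from h import *
R=tiltx(90,40);print(R.as_matrix().round(2))
z=R.as_matrix()[:,2]; g=np.array([.5045,-.230,.032]); t=g+.019*z
plan(([.45,.1,.26],down(120),1),(t-.12*z,R,1))
E
```

```text
[[ 0.    1.    0.  ]
 [ 0.77 -0.    0.64]
 [ 0.64  0.   -0.77]]
9 -0.21 -0.159 -0.045 -0 0 0.035 1; -0.221 -0.143 -0.045 -0 0 0.035 1; -0.231 -0.127 -0.045 -0 0 0.035 1; -0.24 -0.109 -0.045 -0 0 0.035 1; -0.247 -0.092 -0.045 -0 0 0.035 1; -0.253 -0.073 -0.045 -0 0 0.035 1; -0.258 -0.055 -0.045 -0 0 0.035 1; -0.261 -0.036 -0.045 -0 0 0.035 1; -0.263 -0.017 -0.045 -0 0 0.035 1
8 -0.231 -0.094 0.094 -0.011 0.041 0.03 1; -0.243 -0.081 0.072 -0.011 0.041 0.03 1; -0.253 -0.067 0.049 -0.011 0.041 0.03 1; -0.26 -0.051 0.026 -0.011 0.041 0.03 1; -0.264 -0.035 0.002 -0.011 0.041 0.03 1; -0.265 -0.018 -0.021 -0.011 0.041 0.03 1; -0.263 -0.001 -0.043 -0.011 0.041 0.03 1; -0.258 0.016 -0.065 -0.011 0.041 0.03 1
```

>>> {"fn": "carry_out", "kwargs": {"motion": "-0.21 -0.16 -0.045 0 0 0.035 1; -0.22 -0.145 -0.045 0 0 0.035 1; -0.23 -0.125 -0.045 0 0 0.035 1; -0.24 -0.11 -0.045 0 0 0.035 1; -0.247 -0.09 -0.045 0 0 0.035 1; -0.253 -0.073 -0.045 0 0 0.035 1; -0.258 -0.055 -0.045 0 0 0.035 1; -0.26 -0.035 -0.045 0 0 0.035 1; -0.263 -0.017 -0.045 0 0 0.035 1"}}

```text
time: 1.23
tool_pos: [0.4499, 0.0989, 0.2606]
ee_rot: [-3.141, -0.0, 2.09]
wrist_force: [0.2, -0.1, 0.2]
width: 0.094
finger_force: 0.0
```

```bash
python3 - <<'E'
from h import *
R=tiltx(90,-40)
z=R.as_matrix()[:,2]; print(z);g=np.array([.5045,-.230,.032]); t=g+.019*z
plan(([.49,-.08,.24],tiltx(90,-20),1),(t-.12*z,R,1),(t,R,1,.03))
E
```

```text
[-5.55111512e-17 -6.42787610e-01 -7.66044443e-01]
4 -0.219 -0.067 0.026 0.011 -0.041 0.061 1; -0.223 -0.038 0.046 0.011 -0.041 0.061 1; -0.221 -0.008 0.065 0.011 -0.041 0.061 1; -0.214 0.021 0.084 0.011 -0.041 0.061 1
3 -0.059 0.024 0.253 0 -0.056 -0 1; -0.029 0.024 0.258 0 -0.056 -0 1; 0.001 0.024 0.26 0 -0.056 -0 1
4 -0 0 0.15 0 0 0 1; -0 0 0.15 0 0 0 1; -0 0 0.15 0 0 0 1; -0 0 0.15 0 0 0 1
```

>>> {"fn": "carry_out", "kwargs": {"motion": "-0.22 -0.067 0.026 0.011 -0.041 0.061 1; -0.223 -0.038 0.046 0.011 -0.041 0.061 1; -0.22 -0.008 0.065 0.011 -0.041 0.061 1; -0.214 0.021 0.084 0.011 -0.041 0.061 1; -0.059 0.024 0.253 0 -0.056 0 1; -0.029 0.024 0.258 0 -0.056 0 1; 0 0.024 0.26 0 -0.056 0 1; 0 0 0 0 0 0 1"}}

```text
time: 2.22
tool_pos: [0.4999, -0.1635, 0.1031]
ee_rot: [-3.119, 0.702, 1.59]
wrist_force: [-0.9, -0.1, 0.6]
width: 0.0942
finger_force: 0.0
```

```bash
python3 - <<'E'
from h import *
R=tiltx(90,-40)
z=R.as_matrix()[:,2];g=np.array([.5045,-.230,.032]); t=g+.019*z
print(cur()[0],t-.12*z, readout.get_obs()['joint_positions'].round(2))
plan((t,R,1,.03))
snap('wrist','w1.png')
E
```

```text
[ 0.49988425 -0.16354881  0.10311516] [ 0.5045     -0.16507845  0.10937049] [ 0.05  0.09  1.7  -0.71  1.44  0.17]
4 -0.006 0.007 0.145 -0.001 0 0.002 1; -0.006 0.007 0.145 -0.001 0 0.002 1; -0.006 0.006 0.145 -0.001 0 0.002 1; -0.006 0.006 0.145 -0.001 0 0.002 1
```

View pics/w1.png

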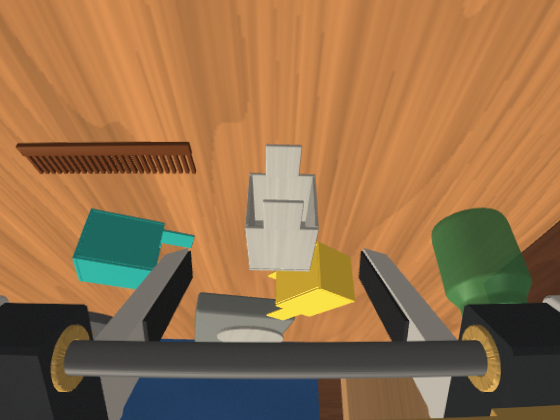

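The wrist view shows the grey medium tin at (282,215), centred between the fingers with its mouth up-image. The yellow tin is behind it at (315,280) and clear of the fingers.

>>> {"fn": "carry_out", "kwargs": {"motion": "-0.006 0.006 0.145 -0.001 0 0.002 1; -0.006 0.006 0.145 -0.001 0 0.002 1; -0.006 0.006 0.145 -0.001 0 0.002 1; -0.006 0.006 0.145 -0.001 0 0.002 1; 0 0 0 0 0 0 1"}}

```text
time: 2.9
tool_pos: [0.5114, -0.2438, 0.0272]
ee_rot: [3.116, 0.703, 1.549]
wrist_force: [-0.1, -0.5, 1.1]
width: 0.0939
finger_force: 0.0
```

>>> {"fn": "carry_out", "kwargs": {"motion": "0 0 0 0 0 0 0.5; 0 0 0 0 0 0 0.5; 0 0 0 0 0 0 0.5; 0 0 0 0 0 0 0.5; 0 0 0 0 0 0 0.5; 0 0 0 0 0 0 0.5"}}

```text
time: 3.65
tool_pos: [0.5101, -0.2426, 0.0253]
ee_rot: [3.121, 0.704, 1.555]
wrist_force: [-3.7, 2.7, 5.5]
width: 0.0598
finger_force: 30.0
```

```bash
python3 - <<'E'
from h import *
p,R=cur(); print(p,R.as_matrix().round(3))
plan((p+[-.03,.06,.11],tiltx(90,-40),.5,.03),([.42,0.02,.18],tiltx(90,50),.5))
E
```

```text
[ 0.51013746 -0.24261318  0.02529115] [[ 0.012  1.     0.01 ]
 [ 0.762 -0.003 -0.647]
 [-0.647  0.016 -0.762]]
5 -0.026 -0.028 -0.123 0.001 0.001 -0.001 0.5; -0.026 -0.029 -0.123 0.001 0.001 -0.001 0.5; -0.025 -0.029 -0.123 0.001 0.001 -0.001 0.5; -0.025 -0.029 -0.123 0.001 0.001 -0.001 0.5; -0.025 -0.03 -0.123 0.001 0.001 -0.001 0.5
9 0.07 -0.033 -0.091 0 0.083 0 0.5; 0.085 -0.033 -0.078 0 0.083 0 0.5; 0.097 -0.033 -0.062 0 0.083 0 0.5; 0.107 -0.033 -0.044 0 0.083 0 0.5; 0.113 -0.033 -0.025 0 0.083 0 0.5; 0.115 -0.033 -0.005 0 0.083 0 0.5; 0.114 -0.033 0.015 0 0.083 0 0.5; 0.11 -0.033 0.035 0 0.083 0 0.5; 0.102 -0.033 0.053 0 0.083 0 0.5
```

>>> {"fn": "carry_out", "kwargs": {"motion": "-0.026 -0.03 -0.123 0 0 0 0.5; -0.026 -0.03 -0.123 0 0 0 0.5; -0.026 -0.03 -0.123 0 0 0 0.5; -0.026 -0.03 -0.123 0 0 0 0.5; -0.026 -0.03 -0.123 0 0 0 0.5; 0 0 0 0 0 0 0.5"}}

```text
time: 4.4
tool_pos: [0.4803, -0.1822, 0.1358]
ee_rot: [3.115, 0.702, 1.553]
wrist_force: [-0.1, 0.1, -1.2]
width: 0.0599
finger_force: 29.9
```

```bash
python3 - <<'E'
from h import *
plan(([.40,0.02,.18],tiltx(90,50),.5,.055,8))
E
```

```text
12 0.052 -0.033 -0.069 0.001 0.063 0 0.5; 0.061 -0.033 -0.062 0.001 0.063 0 0.5; 0.068 -0.033 -0.053 0.001 0.063 0 0.5; 0.074 -0.033 -0.044 0.001 0.063 0 0.5; 0.079 -0.034 -0.033 0.001 0.063 0 0.5; 0.083 -0.034 -0.023 0.001 0.063 0 0.5; 0.085 -0.034 -0.012 0.001 0.063 0 0.5; 0.086 -0.034 -0 0.001 0.063 0 0.5; 0.085 -0.034 0.011 0.001 0.063 0 0.5; 0.083 -0.034 0.022 0.001 0.063 0 0.5; 0.08 -0.034 0.033 0.001 0.063 0 0.5; 0.075 -0.034 0.043 0.001 0.063 0 0.5
```

>>> {"fn": "carry_out", "kwargs": {"motion": "0.052 -0.033 -0.069 0.001 0.063 0 0.5; 0.061 -0.033 -0.062 0.001 0.063 0 0.5; 0.068 -0.033 -0.053 0.001 0.063 0 0.5; 0.074 -0.033 -0.044 0.001 0.063 0 0.5; 0.079 -0.034 -0.033 0.001 0.063 0 0.5; 0.083 -0.034 -0.023 0.001 0.063 0 0.5; 0.085 -0.034 -0.012 0.001 0.063 0 0.5; 0.086 -0.034 0 0.001 0.063 0 0.5; 0.085 -0.034 0.011 0.001 0.063 0 0.5; 0.083 -0.034 0.022 0.001 0.063 0 0.5; 0.08 -0.034 0.033 0.001 0.063 0 0.5; 0.075 -0.034 0.043 0.001 0.063 0 0.5"}}

```text
time: 5.9
tool_pos: [0.3988, 0.0182, 0.1788]
ee_rot: [-3.128, -0.882, 1.556]
wrist_force: [0.3, 0.6, -2.3]
width: 0.0601
finger_force: 29.9
```

```bash
python3 - <<'E'
from h import *
p,R=cur();print(p,R.as_matrix().round(3)[:,2],readout.get_obs()['joint_positions'].round(2))
a=snap('scene')['pixels'];b=snap('top')['pixels'];w=snap('wrist')['pixels']
f=lambda I:cv2.resize(I,(400,300))
g=cv2.resize(a[110:290,190:430],(400,300),interpolation=cv2.INTER_CUBIC)
cv2.imwrite('pics/m2.png',np.vstack([np.hstack([f(a),g]),np.hstack([f(b),f(w)])])[:,:,::-1])
E
```

```text
[0.39881046 0.01822672 0.17875066] [-0.002  0.772 -0.635] [-0.72  0.01  1.73  0.68  1.98 -0.62]
```

View pics/m2.png

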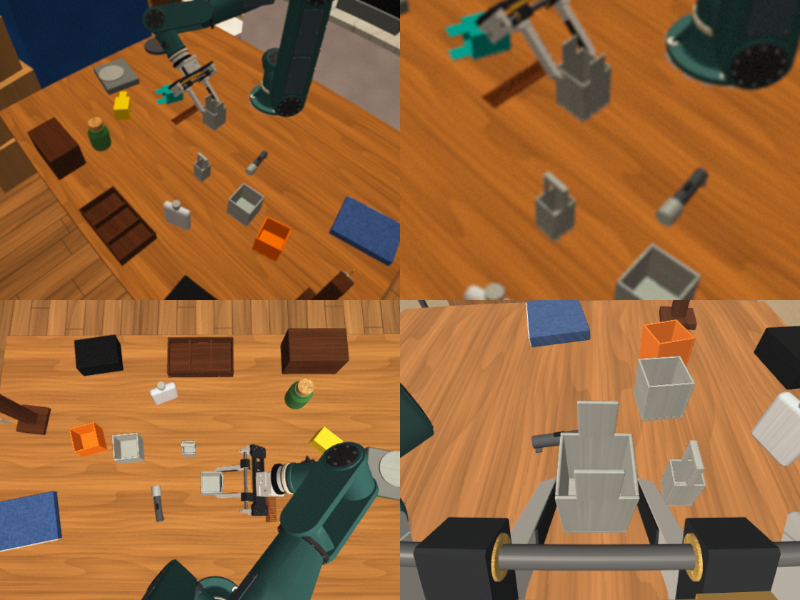

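The tin is upright in the gripper: at (605,80) in the mosaic's scene crop, and its mouth faces up in the wrist view. I'll lower it now.

```bash
python3 - <<'E'
from h import *
p,R=cur(); q=[p[0],p[1],.054]
plan((q,tiltx(90,50),.5,.022),([p[0],p[1],.042],tiltx(90,50),.5,.002))
E
```

```text
6 -0.079 0.001 0.066 -0 -0.001 -0.001 0.5; -0.079 0.001 0.066 -0 -0.001 -0.001 0.5; -0.079 0.001 0.066 -0 -0.001 -0.001 0.5; -0.079 0.001 0.066 -0 -0.001 -0.001 0.5; -0.079 0 0.066 -0 -0.001 -0.001 0.5; -0.079 0 0.066 -0 -0.001 -0.001 0.5
6 -0.008 -0 0.006 0 0 0 0.5; -0.008 -0 0.006 0 0 0 0.5; -0.008 -0 0.006 0 0 0 0.5; -0.008 -0 0.006 0 0 0 0.5; -0.008 -0 0.006 0 0 0 0.5; -0.008 -0 0.006 0 0 0 0.5
```

>>> {"fn": "carry_out", "kwargs": {"motion": "-0.079 0.001 0.066 0 0 0 0.5; -0.079 0.001 0.066 0 0 0 0.5; -0.079 0.001 0.066 0 0 0 0.5; -0.079 0.001 0.066 0 0 0 0.5; -0.079 0.001 0.066 0 0 0 0.5; -0.079 0 0.066 0 0 0 0.5; 0 0 0 0 0 0 0.5"}}

```text
time: 6.92
tool_pos: [0.3978, 0.0205, 0.0555]
ee_rot: [-3.126, -0.883, 1.558]
wrist_force: [0.1, -0.2, -1.2]
width: 0.06
finger_force: 29.9
```

>>> {"fn": "carry_out", "kwargs": {"motion": "-0.008 0 0.006 0 0 0 0.5; -0.008 0 0.006 0 0 0 0.5; -0.008 0 0.006 0 0 0 0.5"}}

```text
time: 7.3
tool_pos: [0.3992, 0.0191, 0.0512]
ee_rot: [-3.133, -0.879, 1.564]
wrist_force: [-0.3, -0.6, -2.3]
width: 0.0599
finger_force: 29.9
```

>>> {"fn": "carry_out", "kwargs": {"motion": "-0.008 0 0.006 0 0 0 0.5; -0.008 0 0.006 0 0 0 0.5; -0.004 0 0.003 0 0 0 0.5"}}

```text
time: 7.68
tool_pos: [0.3988, 0.0196, 0.0474]
ee_rot: [-3.133, -0.882, 1.564]
wrist_force: [-1.9, -2.2, 7.0]
width: 0.0598
finger_force: 29.9
```

>>> {"fn": "carry_out", "kwargs": {"motion": "-0.004 0 0.003 0 0 0 0.5; -0.004 0 0.003 0 0 0 0.5"}}

```text
time: 7.92
tool_pos: [0.3988, 0.0196, 0.0473]
ee_rot: [-3.134, -0.885, 1.567]
wrist_force: [-4.7, -4.0, 15.7]
width: 0.0598
finger_force: 30.0
```

>>> {"fn": "carry_out", "kwargs": {"motion": "0.005 0 -0.004 0 0 0 0.5; 0 0 0 0 0 0 1; 0 0 0 0 0 0 1; 0 0 0 0 0 0 1; 0 0 0 0 0 0 1; 0 0 0 0 0 0 1"}}

```text
time: 8.68
tool_pos: [0.3987, 0.0192, 0.0451]
ee_rot: [-3.131, -0.88, 1.562]
wrist_force: [0.5, -0.5, 0.3]
width: 0.0942
finger_force: 0.0
```

>>> {"fn": "carry_out", "kwargs": {"motion": "0 0 -0.12 0 0 0 1; 0 0 -0.2 0 0 0 1; 0 0 -0.2 0 0 0 1; 0 0 -0.2 0 0 0 1; 0.05 0 -0.2 0 -0.07 0 1; 0.05 0 -0.2 0 -0.07 0 1; 0 0 -0.1 0 -0.07 0 1; 0 0 0 0 0 0 1"}}

```text
time: 9.68
tool_pos: [0.401, -0.1465, 0.2267]
ee_rot: [3.141, -0.435, 1.572]
wrist_force: [-0.4, 0.8, -0.0]
width: 0.094
finger_force: 0.0
```

```bash
python3 - <<'E'
from h import *
p,R=cur();print(p,R.as_euler('xyz',degrees=True))
a=snap('scene')['pixels'];s=snap('top');b=s['pixels']
import pickle;pickle.dump(s,open('t3.pkl','wb'))
f=lambda I,u,v:cv2.resize(I[v-37:v+38,u-50:u+50],(400,300),interpolation=cv2.INTER_CUBIC)
u,v=proj(s,[[.4,.03,.08]])[0].astype(int);print(u,v)
c=snap('scene');uu,vv=proj(c,[[.4,.03,.05]])[0].astype(int)
cv2.imwrite('pics/m3.png',np.vstack([np.hstack([f(b,u,v),f(a,uu,vv)]),np.hstack([f(b,179,207),cv2.resize(b,(400,300))])])[:,:,::-1])
E
```

```text
[ 0.40096832 -0.14648081  0.2267295 ] [179.99212125 -24.93898441  90.09746879]
287 257
```

View pics/m3.png

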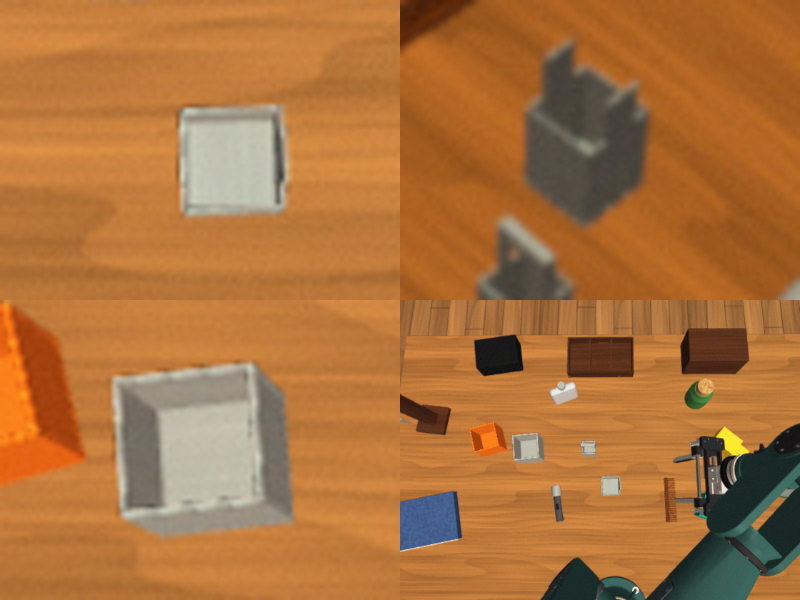

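The medium tin stands upright and free: top crop centre (233,160), yaw close to 0. I'll rise over the tins with the tool down and measure them with the wrist camera.

```bash
python3 - <<'E'
from h import *
import pickle
T=pickle.load(open('t3.pkl','rb'))
m=onz(T,[(a/4+287-50-.4,b/4+257-37-.4) for a,b in [(180,107),(284,105),(287,210),(182,215)]],.078);print(m.round(4),m.mean(0).round(4))
plan(([.36,.05,.26],down(180),1,.055,10),([.36,.22,.28],down(180),1))
E
```

```text
[[ 0.4263  0.0441  0.078 ]
 [ 0.4275 -0.0158  0.078 ]
 [ 0.3676 -0.0171  0.078 ]
 [ 0.3647  0.0428  0.078 ]] [0.3965 0.0135 0.078 ]
10 0.097 -0.02 0.025 0.016 -0.017 -0.074 1; 0.099 -0.004 0.022 0.016 -0.017 -0.074 1; 0.1 0.012 0.018 0.016 -0.017 -0.074 1; 0.097 0.028 0.014 0.016 -0.017 -0.074 1; 0.092 0.043 0.009 0.016 -0.017 -0.074 1; 0.084 0.057 0.004 0.016 -0.017 -0.074 1; 0.075 0.069 -0.001 0.016 -0.017 -0.074 1; 0.063 0.08 -0.006 0.016 -0.017 -0.074 1; 0.05 0.088 -0.011 0.016 -0.017 -0.074 1; 0.035 0.094 -0.015 0.016 -0.017 -0.074 1
4 0 0.212 -0.025 0 0 0 1; 0 0.212 -0.025 0 0 0 1; 0 0.212 -0.025 0 0 0 1; 0 0.212 -0.025 0 0 0 1
```

>>> {"fn": "carry_out", "kwargs": {"motion": "0.097 -0.02 0.025 0.016 -0.017 -0.074 1; 0.099 -0.004 0.022 0.016 -0.017 -0.074 1; 0.1 0.012 0.018 0.016 -0.017 -0.074 1; 0.097 0.028 0.014 0.016 -0.017 -0.074 1; 0.092 0.043 0.009 0.016 -0.017 -0.074 1; 0.084 0.057 0.004 0.016 -0.017 -0.074 1; 0.075 0.069 0 0.016 -0.017 -0.074 1; 0.063 0.08 -0.006 0.016 -0.017 -0.074 1; 0.05 0.088 -0.011 0.016 -0.017 -0.074 1; 0.035 0.094 -0.015 0.016 -0.017 -0.074 1"}}

```text
time: 11.08
tool_pos: [0.3591, 0.0497, 0.258]
ee_rot: [-3.141, 0.001, -3.135]
wrist_force: [0.4, -0.4, 0.0]
width: 0.0936
finger_force: 0.0
```

>>> {"fn": "carry_out", "kwargs": {"motion": "0 0.212 -0.025 0 0 0 1; 0 0.212 -0.025 0 0 0 1; 0 0.212 -0.025 0 0 0 1; 0 0.212 -0.025 0 0 0 1; 0 0 0 0 0 0 1"}}

```text
time: 11.7
tool_pos: [0.3586, 0.2204, 0.2777]
ee_rot: [-3.139, 0.0, -3.135]
wrist_force: [0.1, -0.8, -0.3]
width: 0.0944
finger_force: 0.0
```

```bash
python3 - <<'E'
from h import *
import pickle
print(cur()[0],readout.get_obs()['ee_rot'])
w=snap('wrist'); pickle.dump(w,open('w4.pkl','wb'))
print(proj(w,[[.35,.284,.086],[.3965,.0135,.078],[.524,.086,.106]]))
cv2.imwrite('pics/w4.png',cv2.resize(w['pixels'],(800,600),interpolation=cv2.INTER_CUBIC)[:,:,::-1])
E
```

```text
[0.35858907 0.22040672 0.27770082] [-3.13926899e+00  2.82115145e-05 -3.13500785e+00]
[[329.89662977 183.127273  ]
 [106.78737697 218.32995876]
 [166.63080302 322.99642422]]
```

View pics/w4.png

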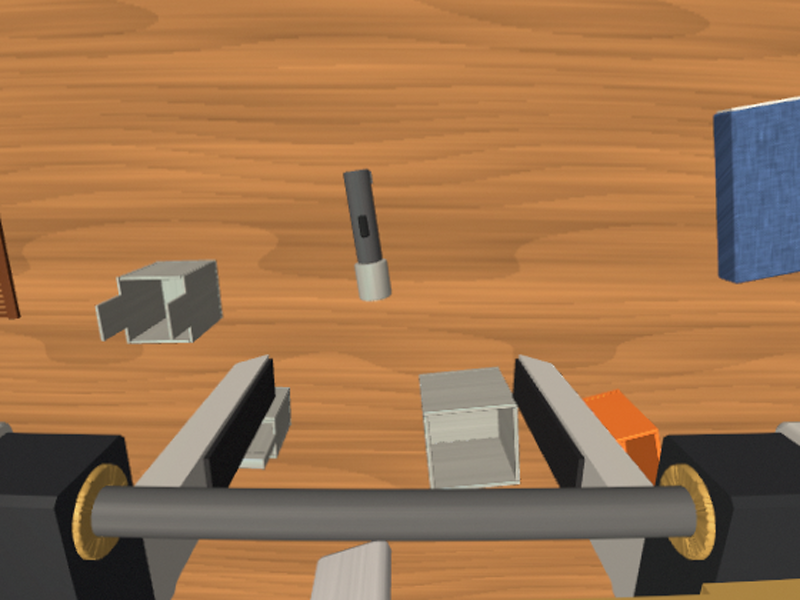

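The flashlight is at (365,235), the medium tin's rim at (158,310) and the large tin's mouth at (473,447). The large tin's earlier position was wrong because I forgot the crop row offset, so I'll recompute it.

```bash
python3 - <<'E'
from h import *
import pickle
d=pickle.load(open('d0.pkl','rb'));T=d['top'];W=pickle.load(open('w4.pkl','rb'))
def rep(n,l):
    e=[l[1]-l[0],l[2]-l[1],l[2]-l[3],l[3]-l[0]]
    print(n,l.mean(0).round(4),[(np.linalg.norm(v).round(4),np.degrees(np.arctan2(v[1],v[0])).round(1)) for v in e])
rep('largeT',onz(T,[(a/4+129-.4,(b-300)/4+170-.4) for a,b in [(113,378),(253,364),(264,502),(122,516)]],.086))
wp=lambda l,z:onz(W,[(a*.7-.15,b*.7-.15) for a,b in l],z)
rep('largeW',wp([(425,414),(518,403),(521,484),(430,489)],.086))
rep('medW',wp([(118,278),(166,278),(192,342),(128,342)],.078))
print('tabs',wp([(96,306),(103,341),(166,274),(168,304)],.114))
a=snap('top')
hsv=cv2.cvtColor(T['pixels'],cv2.COLOR_RGB2HSV)
crop=T['pixels'][180:235,150:210]
g=cv2.cvtColor(crop,cv2.COLOR_RGB2HSV)[...,1]
print(g[25,:].tolist()); print(g[:,25].tolist())
E
```

```text
largeT [0.5234 0.2922 0.086 ] [(np.float64(0.0828), np.float64(-84.2)), (np.float64(0.0828), np.float64(-173.2)), (np.float64(0.0827), np.float64(-84.3)), (np.float64(0.0826), np.float64(-173.1))]
largeW [0.5214 0.2944 0.086 ] [(np.float64(0.0827), np.float64(97.6)), (np.float64(0.0838), np.float64(6.5)), (np.float64(0.085), np.float64(93.7)), (np.float64(0.078), np.float64(4.9))]
medW [0.3951 0.0121 0.078 ] [(np.float64(0.0418), np.float64(90.2)), (np.float64(0.0593), np.float64(16.1)), (np.float64(0.0575), np.float64(90.6)), (np.float64(0.0574), np.float64(0.7))]
tabs [[ 0.38139115 -0.01349382  0.114     ]
 [ 0.41052635 -0.01230668  0.114     ]
 [ 0.35557557  0.04613287  0.114     ]
 [ 0.37942145  0.04495037  0.114     ]]
[184, 174, 179, 175, 179, 176, 176, 172, 49, 37, 40, 38, 32, 40, 36, 38, 37, 42, 36, 31, 30, 26, 32, 31, 28, 28, 32, 33, 30, 32, 29, 29, 31, 29, 31, 31, 32, 28, 25, 28, 28, 29, 32, 34, 41, 38, 42, 38, 43, 36, 78, 155, 178, 180, 177, 181, 177, 179, 179, 176]
[174, 178, 180, 177, 176, 181, 178, 80, 29, 28, 39, 41, 38, 36, 38, 40, 38, 35, 32, 33, 28, 26, 33, 28, 29, 28, 31, 33, 29, 28, 27, 30, 28, 29, 31, 26, 27, 30, 30, 28, 26, 28, 30, 40, 40, 40, 40, 37, 109, 160, 178, 174, 174, 173, 179]
```

```bash
python3 - <<'E'
from h import *
plan(([.3965,.0145,.19],down(181),1),([.3965,.0145,.087],down(181),1,.035))
E
```

```text
5 -0.037 -0.204 0.089 -0 0 -0.001 1; -0.036 -0.204 0.089 -0 0 -0.001 1; -0.036 -0.204 0.089 -0 0 -0.001 1; -0.035 -0.204 0.089 -0 0 -0.001 1; -0.035 -0.204 0.089 -0 0 -0.001 1
3 -0 -0 0.172 0 0 0 1; -0 -0 0.172 0 0 0 1; -0 -0 0.172 0 0 0 1
```

>>> {"fn": "carry_out", "kwargs": {"motion": "-0.037 -0.204 0.089 0 0 -0.001 1; -0.036 -0.204 0.089 0 0 -0.001 1; -0.036 -0.204 0.089 0 0 -0.001 1; -0.035 -0.204 0.089 0 0 -0.001 1; -0.035 -0.204 0.089 0 0 -0.001 1; 0 0 0 0 0 0 1; 0 0 0 0 0 0 1"}}

```text
time: 12.68
tool_pos: [0.3968, 0.0147, 0.1921]
ee_rot: [3.141, 0.007, -3.13]
wrist_force: [0.3, 0.3, 0.4]
width: 0.0938
finger_force: 0.0
```

```bash
python3 - <<'E'
from h import *
p,R=cur();print(p,R.as_euler('xyz',degrees=True))
plan(([.3965,.0145,.087],down(181),1,.035))
w=snap('wrist')
cv2.imwrite('pics/w5.png',w['pixels'][:,:,::-1])
E
```

```text
[0.39678944 0.01470022 0.19214549] [ 179.96825449    0.37331966 -179.3633756 ]
4 0.001 -0 0.131 0 0.001 -0.001 1; 0.001 -0 0.131 0 0.001 -0.001 1; 0.001 -0 0.131 0 0.001 -0.001 1; 0.001 -0 0.131 0 0.001 -0.001 1
```

View pics/w5.png

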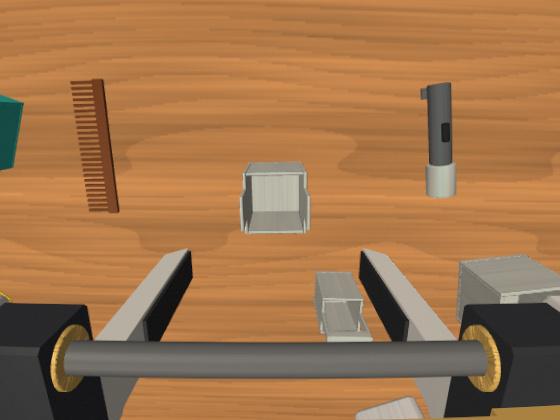

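The wrist view shows the medium tin at (275,200) with a tab on each side, at (242,212) and (308,212), centred between the fingers. I'll descend and grip.

>>> {"fn": "carry_out", "kwargs": {"motion": "0.001 0 0.131 0 0.001 -0.001 1; 0.001 0 0.131 0 0.001 -0.001 1; 0.001 0 0.131 0 0.001 -0.001 1; 0.001 0 0.131 0 0.001 -0.001 1; 0 0 0 0 0 0 1; 0 0 0 0 0 0 0.5; 0 0 0 0 0 0 0.5; 0 0 0 0 0 0 0.5; 0 0 0 0 0 0 0.5; 0 0 0 0 0 0 0.5; 0 0 0 0 0 0 0.5"}}

```text
time: 14.1
tool_pos: [0.3979, 0.0169, 0.0895]
ee_rot: [3.138, 0.002, -3.119]
wrist_force: [-0.7, 3.6, 7.3]
width: 0.0469
finger_force: 3.5
```

```bash
python3 - <<'E'
from h import *
p,R=cur();print(p,R.as_euler('xyz',degrees=True))
plan((p+[0,0,.125],down(181),.5,.035),([.5228,.293,.212],down(186.3),.5,.035))
E
```

```text
[0.39786442 0.01686652 0.08948154] [ 1.79801002e+02  1.19233608e-01 -1.78725258e+02]
4 -0 0.001 -0.156 0 0 0.001 0.5; -0 0 -0.156 0 0 0.001 0.5; -0 0 -0.156 0 0 0.001 0.5; -0 0 -0.156 0 0 0.001 0.5
9 -0.072 0.152 0.001 -0 0 -0.005 0.5; -0.074 0.151 0.001 -0 0 -0.005 0.5; -0.075 0.151 0.001 -0 0 -0.005 0.5; -0.077 0.15 0.001 -0 0 -0.005 0.5; -0.078 0.149 0.001 -0 0 -0.005 0.5; -0.08 0.148 0.001 -0 0 -0.005 0.5; -0.081 0.147 0.001 -0 0 -0.005 0.5; -0.083 0.147 0.001 -0 0 -0.005 0.5; -0.084 0.146 0.001 -0 0 -0.005 0.5
```

```bash
python3 - <<'E'
from h import *
w=snap('wrist')['pixels'];s=snap('scene');t=snap('top')
f=lambda S,X:(lambda u,v:cv2.resize(S['pixels'][v-45:v+45,u-60:u+60],(400,300),interpolation=cv2.INTER_CUBIC))(*proj(S,[X])[0].astype(int))
cv2.imwrite('pics/m6.png',np.vstack([np.hstack([f(s,[.4,.015,.1]),f(t,[.4,.015,.1])]),np.hstack([cv2.resize(w,(400,300)),cv2.resize(w[120:330,140:420],(400,300))])])[:,:,::-1])
E
```

View pics/m6.png

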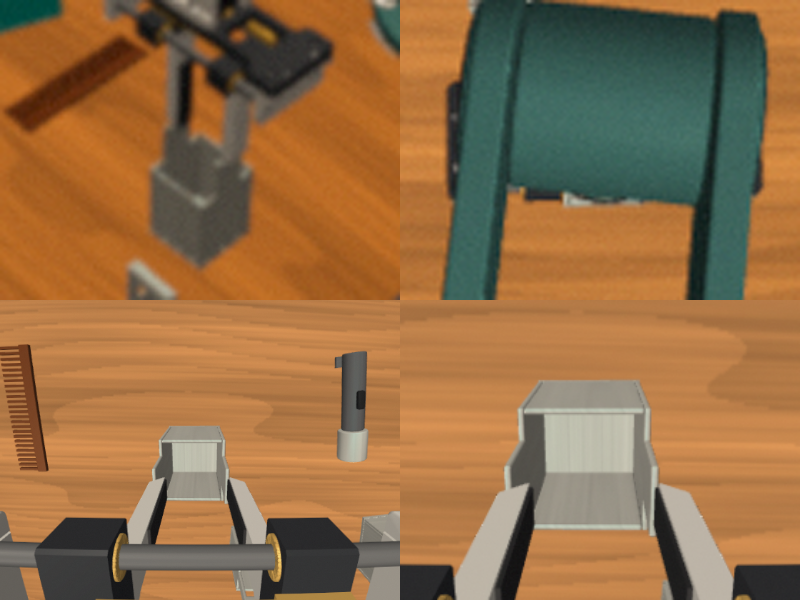

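```bash
python3 - <<'E'
from h import *
w=snap('wrist');p,R=cur();o=readout.get_obs();print(p,o['width'],o['finger_force'])
c=lambda l:[(140+(a-400)*.7,120+(b-300)*.7) for a,b in l]
print('tabs z.114',onz(w,c([(655,470),(653,535),(505,466)]),.114).round(4))
print('farrim',onz(w,c([(520,411),(648,411)]),.078).round(4),'near',onz(w,c([(535,527),(640,527)]),.078).round(4))
q=proj(w,[p,[p[0]+.008,p[1]+.0235,.09],[p[0]-.008,p[1]+.0235,.09],[.413,.046,.114],[.383,.046,.114]])
print(q,[( (a-140)/.7+400,(b-120)/.7+300) for a,b in q])
cv2.imwrite('pics/w7.png',cv2.resize(w['pixels'][180:330,180:380],(800,600),interpolation=cv2.INTER_CUBIC)[:,:,::-1])
E
```

```text
[0.39785512 0.01687969 0.0894698 ] 0.047098989693482765 3.4595691169670317
tabs z.114 [[ 0.3817  0.0408  0.114 ]
 [ 0.4094  0.0416  0.114 ]
 [ 0.3812 -0.017   0.114 ]]
farrim [[ 0.3676 -0.016   0.078 ]
 [ 0.3664  0.0413  0.078 ]] near [[ 0.4244 -0.0099  0.078 ]
 [ 0.4234  0.0405  0.078 ]]
[[274.41696862 249.48605209]
 [310.99725418 262.19141371]
 [312.28789317 238.49580805]
 [324.34457908 290.30522817]
 [327.69170588 241.40347347]] [(np.float64(592.0242408913034), np.float64(484.98007441269345)), (np.float64(644.2817916874037), np.float64(503.13059101720927)), (np.float64(646.1255616677269), np.float64(469.27972578171284)), (np.float64(663.3493986792931), np.float64(543.2931831011698)), (np.float64(668.1310084014564), np.float64(473.4335335303832))]
```

View pics/w7.png

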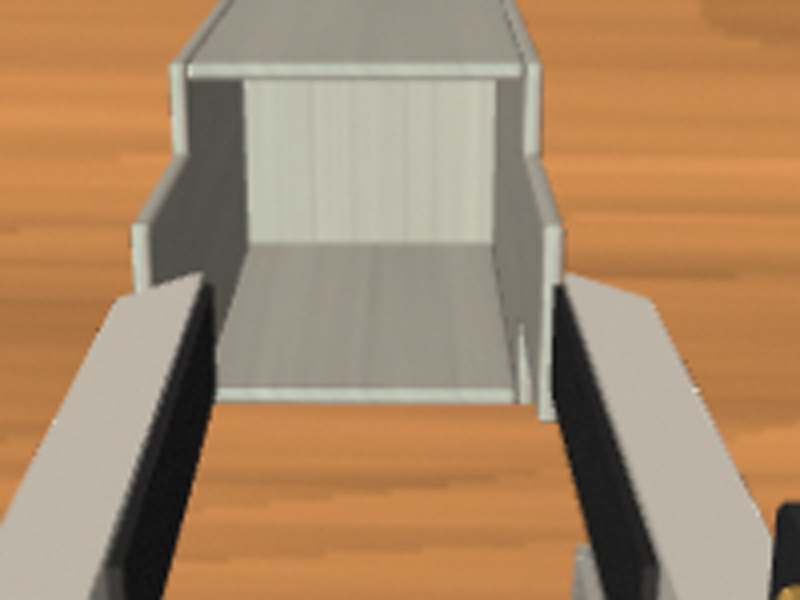

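The close-up shows the left finger overlapping the left tab at (150,300), with the right finger just outside the right tab at (560,300). The opening is 47 mm rather than 60 mm, so this is not a proper grip. Shifting the tool along +y frees both fingers, and then I'll rise.

>>> {"fn": "carry_out", "kwargs": {"motion": "0 0.012 0 0 0 0 0.5; 0 0.012 0 0 0 0 0.5; 0 0.012 0 0 0 0 0.5; 0 0.012 0 0 0 0 0.5; 0 0 0 0 0 0 0.5"}}

```text
time: 14.92
tool_pos: [0.3973, 0.0247, 0.0883]
ee_rot: [-3.141, 0.001, -3.12]
wrist_force: [-0.4, 0.1, 5.6]
width: 0.047
finger_force: 2.7
```

```bash
python3 - <<'E'
from h import *
w=snap('wrist');s=snap('scene')['pixels']
a=cv2.resize(w['pixels'][170:338,180:380],(400,336),interpolation=cv2.INTER_CUBIC)
u,v=proj(snap('scene'),[[.4,.015,.08]])[0].astype(int)
b=cv2.resize(s[v-42:v+42,u-50:u+50],(400,336),interpolation=cv2.INTER_CUBIC)
cv2.imwrite('pics/w8.png',np.hstack([a,b])[:,:,::-1])
E
```

```text
(no output)
```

View pics/w8.png

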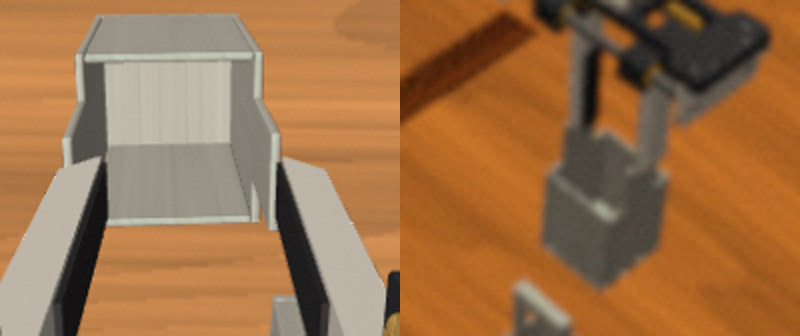

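The geometry suggests the pads sit higher than I assumed, with the fingertips resting on the tab tops (left pad edge at (103,160)). I'll check the tip offset against the picture while backing straight up.

>>> {"fn": "carry_out", "kwargs": {"motion": "0 0 -0.05 0 0 0 0.5; 0 0 -0.1 0 0 0 0.5; 0 0 0 0 0 0 1; 0 0 0 0 0 0 1; 0 0 0 0 0 0 1; 0 0 -0.2 0 0 0 1; 0 0 -0.2 0 0 0 1; 0 0 0 0 0 0 1"}}

```text
time: 16.08
tool_pos: [0.3986, 0.0247, 0.2006]
ee_rot: [-3.141, 0.005, -3.12]
wrist_force: [-0.2, -0.2, -0.5]
width: 0.0939
finger_force: 0.0
```

```bash
python3 - <<'E'
from h import *
w=snap('wrist');p,R=cur();print(p,R.as_euler('xyz',degrees=True),readout.get_obs()['width'])
hw=readout.get_obs()['width']/2
for off in [0,.01,.02,.025,.03]:
    q=proj(w,p+R.apply([[sx*.008,sy*hw,-off] for sy in(-1,1) for sx in (1,-1)])); print(off,q.round(0).tolist())
cv2.imwrite('pics/w9.png',cv2.resize(w['pixels'][120:345,130:430],(800,600),interpolation=cv2.INTER_CUBIC)[:,:,::-1])
import pickle;pickle.dump(w,open('w9.pkl','wb'))
I=cv2.cvtColor(w['pixels'],cv2.COLOR_RGB2HSV)
m=((I[...,1]<70)&(I[...,2]>60)).astype(np.uint8)
cs,_=cv2.findContours(m,cv2.RETR_EXTERNAL,cv2.CHAIN_APPROX_SIMPLE)
for k in cs:
    if cv2.contourArea(k)>400: print(cv2.approxPolyDP(k,2,True).reshape(-1,2).tolist())
E
```

```text
[0.39743837 0.02479778 0.19840066] [-1.79974478e+02  8.35781217e-02 -1.78748008e+02] 0.09409181474504462
0 [[200.0, 235.0], [202.0, 258.0], [349.0, 235.0], [348.0, 258.0]]
0.01 [[197.0, 240.0], [198.0, 265.0], [352.0, 240.0], [351.0, 264.0]]
0.02 [[193.0, 246.0], [195.0, 271.0], [356.0, 246.0], [354.0, 271.0]]
0.025 [[191.0, 249.0], [193.0, 275.0], [358.0, 249.0], [356.0, 275.0]]
0.03 [[189.0, 252.0], [191.0, 279.0], [360.0, 252.0], [358.0, 279.0]]
[[413, 416], [401, 393], [349, 406], [345, 411], [346, 419]]
[[307, 268], [305, 300], [309, 326], [314, 330], [314, 337], [357, 339], [358, 331], [349, 309], [351, 294], [340, 269]]
[[559, 282], [511, 253], [449, 259], [445, 316], [459, 332], [462, 310], [466, 304], [546, 302], [559, 312]]
[[64, 357], [64, 369], [67, 374], [100, 376], [109, 419], [120, 417], [123, 405], [139, 376], [411, 376], [428, 406], [430, 416], [443, 417], [451, 376], [484, 374], [486, 370], [486, 356], [481, 344], [476, 340], [457, 341], [387, 256], [367, 249], [363, 252], [409, 321], [405, 342], [147, 342], [144, 340], [142, 320], [188, 251], [183, 249], [164, 255], [95, 340], [73, 341]]
[[241, 160], [234, 169], [234, 186], [229, 193], [231, 225], [235, 221], [236, 228], [294, 228], [297, 224], [297, 191], [292, 160]]
[[435, 83], [411, 89], [411, 99], [418, 98], [419, 162], [415, 164], [416, 193], [421, 195], [443, 192], [443, 163], [439, 161], [438, 84]]
```

View pics/w9.png

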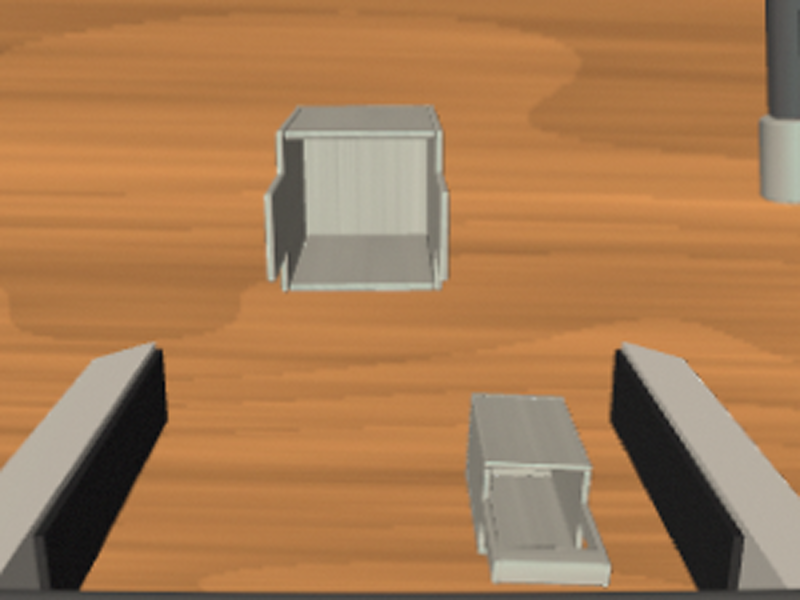

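This view settles it. The tin still stands upright (rim centre near (360,210)), and the pad tips at (160,345) and (620,345) match a point about 26 mm behind the TCP when open. The grip must therefore be about 22 mm lower. I have also gone over the picture-viewing limit, so from here I'll use numbers only.

```bash
python3 - <<'E'
from h import *
import pickle
w=pickle.load(open('w9.pkl','rb'))
t=onz(w,[(230.1,192),(230.9,224.3),(297.3,190.5),(297.3,225)],.114);print(t.round(4),t.mean(0).round(4))
c=t.mean(0)
plan(([c[0],c[1],.15],down(181),1),([c[0],c[1],.066],down(181),1,.03))
E
```

```text
[[ 0.3806 -0.0139  0.114 ]
 [ 0.4096 -0.0136  0.114 ]
 [ 0.3781  0.0437  0.114 ]
 [ 0.409   0.0449  0.114 ]] [0.3943 0.0153 0.114 ]
1 0.017 -0.047 0.242 -0 0.001 0.002 1
3 -0 -0 0.14 0 0 0 1; -0 -0 0.14 0 0 0 1; -0 -0 0.14 0 0 0 1
```

>>> {"fn": "carry_out", "kwargs": {"motion": "0.015 -0.047 0.12 0 0 0 1; 0 0 0.12 0 0 0 1; 0 0 0.14 0 0 0 1; 0 0 0.14 0 0 0 1; 0 0 0.14 0 0 0 1; 0 0 0 0 0 0 1; 0 0 0 0 0 0 0.5; 0 0 0 0 0 0 0.5; 0 0 0 0 0 0 0.5; 0 0 0 0 0 0 0.5; 0 0 0 0 0 0 0.5; 0 0 0 0 0 0 0.5"}}

```text
time: 17.62
tool_pos: [0.3945, 0.0152, 0.0664]
ee_rot: [-3.141, 0.001, -3.12]
wrist_force: [0.2, -0.7, 3.6]
width: 0.06
finger_force: 30.0
```

```bash
python3 - <<'E'
from h import *
p,R=cur();print(p,R.as_euler('xyz',degrees=True))
plan((p+[0,0,.125],down(181),.5,.035),([.5228,.293,p[2]+.125],down(186.3),.5,.04))
E
```

```text
[0.39452113 0.01515419 0.06644593] [-1.79961511e+02  4.69791217e-02 -1.78754750e+02]
4 -0 -0 -0.156 -0 0 0.001 0.5; -0 -0 -0.156 -0 0 0.001 0.5; -0 -0 -0.156 -0 0 0.001 0.5; -0 -0 -0.156 -0 0 0.001 0.5
8 -0.083 0.172 0 -0 0 -0.006 0.5; -0.085 0.171 0 -0 0 -0.006 0.5; -0.087 0.17 0 -0 0 -0.006 0.5; -0.089 0.169 0 -0 0 -0.006 0.5; -0.091 0.168 0 -0 0 -0.006 0.5; -0.093 0.167 0 -0 0 -0.006 0.5; -0.095 0.166 0 -0 0 -0.006 0.5; -0.097 0.165 0 -0 0 -0.006 0.5
```

>>> {"fn": "carry_out", "kwargs": {"motion": "0 0 -0.156 0 0 0.001 0.5; 0 0 -0.156 0 0 0.001 0.5; 0 0 -0.156 0 0 0.001 0.5; 0 0 -0.156 0 0 0.001 0.5; -0.083 0.172 0 0 0 -0.006 0.5; -0.085 0.171 0 0 0 -0.006 0.5; -0.087 0.17 0 0 0 -0.006 0.5; -0.089 0.169 0 0 0 -0.006 0.5; -0.091 0.168 0 0 0 -0.006 0.5; -0.093 0.167 0 0 0 -0.006 0.5; -0.095 0.166 0 0 0 -0.006 0.5; -0.097 0.165 0 0 0 -0.006 0.5"}}

```text
time: 19.12
tool_pos: [0.5221, 0.294, 0.1887]
ee_rot: [-3.141, -0.004, -3.027]
wrist_force: [0.5, -0.4, -2.3]
width: 0.0598
finger_force: 30.0
```

```bash
python3 - <<'E'
from h import *
p,R=cur();print(p,R.as_euler('xyz',degrees=True),readout.get_obs()['width'])
# large still there? rim outline in the scene camera vs. first picture
import pickle
a=pickle.load(open('d0.pkl','rb'))['scene']['pixels'].astype(int);b=snap('scene')['pixels'].astype(int)
L=np.abs(a-b).sum(2)>60
print('changed px near large base',L[290:316,320:365].mean(),'small',L[225:253,270:295].mean())
plan(([.5228,.293,.165],down(186.3),.5,.03))
E
```

```text
[0.52210461 0.29398717 0.18867219] [-179.95092115   -0.20178571 -173.43215839] 0.05981638237389429
changed px near large base 0.0 small 0.0
1 0.005 -0.027 0.112 0.002 -0.001 0.004 0.5
```

>>> {"fn": "carry_out", "kwargs": {"motion": "0.004 -0.004 0.07 0 0 0 0.5; 0 0 0.07 0 0 0 0.5; 0 0 0.05 0 0 0 0.5; 0 0 0.05 0 0 0 0.5"}}

```text
time: 19.68
tool_pos: [0.5213, 0.2912, 0.1416]
ee_rot: [-3.141, -0.001, -3.029]
wrist_force: [0.5, 0.5, -2.5]
width: 0.0598
finger_force: 30.0
```

>>> {"fn": "carry_out", "kwargs": {"motion": "0 0 0.06 0 0 0 0.5; 0 0 0.06 0 0 0 0.5; 0 0 0.06 0 0 0 0.5"}}

```text
time: 20.05
tool_pos: [0.5216, 0.292, 0.1056]
ee_rot: [-3.141, -0.001, -3.028]
wrist_force: [-0.0, 0.1, -1.9]
width: 0.0601
finger_force: 30.0
```

Base is at about 39 mm, well inside and free of contact.

>>> {"fn": "carry_out", "kwargs": {"motion": "0 0 0.05 0 0 0 0.5; 0 0 0.05 0 0 0 0.5; 0 0 0.03 0 0 0 0.5; 0 0 0.015 0 0 0 0.5; 0 0 0 0 0 0 0.5"}}

```text
time: 20.68
tool_pos: [0.5217, 0.292, 0.0774]
ee_rot: [-3.142, -0.001, -3.028]
wrist_force: [-0.1, 0.9, -1.8]
width: 0.0603
finger_force: 30.0
```

>>> {"fn": "carry_out", "kwargs": {"motion": "0 0 0.01 0 0 0 0.5; 0 0 0.01 0 0 0 0.5"}}

```text
time: 20.92
tool_pos: [0.5218, 0.2921, 0.0737]
ee_rot: [3.141, 0.0, -3.028]
wrist_force: [-0.3, 0.1, -1.9]
width: 0.06
finger_force: 30.0
```

>>> {"fn": "carry_out", "kwargs": {"motion": "0 0 0.008 0 0 0 0.5; 0 0 0.006 0 0 0 0.5; 0 0 0.004 0 0 0 0.5"}}

```text
time: 21.3
tool_pos: [0.5218, 0.292, 0.0705]
ee_rot: [-3.141, -0.0, -3.028]
wrist_force: [-1.0, -1.4, 3.9]
width: 0.0595
finger_force: 30.0
```

>>> {"fn": "carry_out", "kwargs": {"motion": "0 0 0.004 0 0 0 0.5; 0 0 0.004 0 0 0 0.5"}}

```text
time: 21.55
tool_pos: [0.5219, 0.292, 0.0704]
ee_rot: [3.142, 0.001, -3.028]
wrist_force: [-3.4, -2.4, 10.1]
width: 0.06
finger_force: 30.0
```

>>> {"fn": "carry_out", "kwargs": {"motion": "0 0 -0.004 0 0 0 0.5; 0 0 0 0 0 0 1; 0 0 0 0 0 0 1; 0 0 0 0 0 0 1; 0 0 0 0 0 0 1; 0 0 -0.1 0 0 0 1; 0 0 -0.2 0 0 0 1; 0 0 -0.25 0 0 0 1; 0 0 -0.1 0 0 0 1"}}

```text
time: 22.68
tool_pos: [0.523, 0.2927, 0.2032]
ee_rot: [3.14, 0.005, -3.028]
wrist_force: [1.0, 0.1, 0.5]
width: 0.0939
finger_force: 0.0
```

```bash
python3 - <<'E'
from h import *
import pickle
p,R=cur();print(p,R.as_euler('xyz',degrees=True))
for n in ['wrist','top','scene']: pickle.dump(snap(n),open(f'n_{n}.pkl','wb'))
w=pickle.load(open('n_wrist.pkl','rb'))
# small rim: contour of grey near projection
for n in ['wrist','top']:
    w=pickle.load(open(f'n_{n}.pkl','rb'));I=cv2.cvtColor(w['pixels'],cv2.COLOR_RGB2HSV)
    q=proj(w,[[.5249,.0864,.106],[.5219,.292,.118]]);print(n,q)
    m=((I[...,1]<70)&(I[...,2]>60)).astype(np.uint8)
    cs,_=cv2.findContours(m,cv2.RETR_EXTERNAL,cv2.CHAIN_APPROX_SIMPLE)
    for k in cs:
        if cv2.contourArea(k)>150 and min(np.linalg.norm(k.reshape(-1,2).mean(0)-x) for x in q)<40: print(cv2.approxPolyDP(k,1.5,True).reshape(-1,2).tolist())
plan(([.5249,.15,.2],down(135),1,.045),([.5249,.0864,.15],down(90),1,.05))
E
```

```text
[0.52304984 0.29267802 0.20319833] [ 179.89855368    0.31174347 -173.46640551]
wrist [[ 47.29814398 187.26197437]
 [273.63333448 212.14777331]]
[[239, 152], [231, 160], [234, 244], [316, 244], [320, 160], [311, 152]]
[[122, 152], [84, 148], [53, 153], [52, 170], [22, 178], [22, 187], [49, 190], [53, 192], [53, 195], [94, 200], [121, 187]]
top [[262.99670326 202.09440322]
 [171.81984392 202.4377423 ]]
[[256, 197], [253, 203], [257, 218], [273, 218], [272, 197]]
[[149, 187], [151, 191], [157, 190], [158, 209], [167, 228], [201, 224], [199, 194], [192, 186], [177, 188], [178, 191], [174, 193], [164, 192], [163, 186]]
6 0.011 -0.118 0 0 0 0.072 1; -0.006 -0.118 0 0 0 0.072 1; -0.024 -0.116 0 0 0 0.072 1; -0.041 -0.111 0 0 0 0.072 1; -0.057 -0.104 0 0 0 0.072 1; -0.072 -0.094 0 0 0 0.072 1
5 -0.045 -0.045 0.05 0 -0 0.075 1; -0.051 -0.037 0.05 0 -0 0.075 1; -0.057 -0.029 0.05 0 -0 0.075 1; -0.06 -0.02 0.05 0 -0 0.075 1; -0.063 -0.01 0.05 0 -0 0.075 1
```

>>> {"fn": "carry_out", "kwargs": {"motion": "0.011 -0.118 0 0 0 0.072 1; -0.006 -0.118 0 0 0 0.072 1; -0.024 -0.116 0 0 0 0.072 1; -0.041 -0.111 0 0 0 0.072 1; -0.057 -0.104 0 0 0 0.072 1; -0.072 -0.094 0 0 0 0.072 1; -0.045 -0.045 0.02 0 0 0.075 1; -0.051 -0.037 0.02 0 0 0.075 1; -0.057 -0.029 0.02 0 0 0.075 1; -0.06 -0.02 0.02 0 0 0.075 1; -0.063 -0.01 0.02 0 0 0.075 1; 0 0 0 0 0 0 1"}}

```text
time: 24.32
tool_pos: [0.5222, 0.0858, 0.1764]
ee_rot: [-3.136, 0.0, 1.566]
wrist_force: [-0.2, -0.1, -0.4]
width: 0.094
finger_force: 0.0
```

```bash
python3 - <<'E'
from h import *
p,R=cur();print(p,R.as_euler('xyz',degrees=True))
w=snap('wrist');I=cv2.cvtColor(w['pixels'],cv2.COLOR_RGB2HSV)
m=((I[...,1]<70)&(I[...,2]>60)).astype(np.uint8)
c=np.array([.5249,.0864,0])
q=proj(w,c+[[0,0,.112],[.005,.022,.112],[-.005,.022,.112],[-.005,-.022,.112],[.005,-.022,.112],[.022,.022,.068],[-.022,.022,.068],[-.022,-.022,.068],[.022,-.022,.068]]);print(q.round(1).tolist())
cs,_=cv2.findContours(m,cv2.RETR_EXTERNAL,cv2.CHAIN_APPROX_SIMPLE)
for k in cs:
    if cv2.contourArea(k)>150 and np.linalg.norm(k.reshape(-1,2).mean(0)-q[0])<60: print(cv2.approxPolyDP(k,1.2,True).reshape(-1,2).tolist())
V=I[...,2]; u,v=q[0].astype(int)
for du in(-30,-15,0): print(u+du,V[v-50:v+50:2,u+du].tolist())
plan(([.5249,.0864,.125],down(90),1,.05),([.5249,.0864,.077],down(90),1,.03))
E
```

```text
[0.52218581 0.08581046 0.17643961] [-1.79705845e+02  2.65086347e-02  8.97198818e+01]
[[280.6, 219.4], [286.9, 192.7], [274.3, 192.8], [274.6, 245.0], [286.7, 245.0], [304.2, 182.9], [256.1, 183.1], [257.0, 228.9], [303.4, 228.7]]
[[259, 171], [254, 187], [255, 225], [271, 226], [272, 242], [282, 242], [282, 228], [284, 226], [299, 226], [301, 182], [297, 172], [295, 171]]
250 [192, 190, 191, 192, 192, 191, 192, 191, 192, 190, 192, 192, 192, 192, 192, 192, 193, 192, 192, 193, 193, 195, 194, 193, 194, 195, 195, 195, 197, 197, 197, 199, 197, 198, 198, 199, 199, 199, 201, 200, 202, 202, 201, 202, 198, 194, 196, 195, 196, 196]
265 [197, 108, 89, 89, 88, 87, 137, 201, 187, 187, 187, 188, 188, 188, 188, 188, 189, 188, 189, 138, 88, 88, 89, 86, 86, 87, 87, 84, 177, 197, 199, 198, 199, 200, 201, 201, 200, 202, 200, 201, 202, 202, 201, 203, 203, 201, 203, 202, 203, 203]
280 [196, 132, 88, 88, 88, 88, 91, 90, 90, 90, 89, 146, 193, 191, 193, 192, 192, 192, 193, 193, 194, 193, 195, 194, 196, 195, 195, 195, 195, 196, 196, 196, 195, 194, 195, 195, 189, 196, 197, 198, 198, 198, 198, 197, 199, 196, 196, 197, 196, 197]
2 0 0.006 0.13 -0.001 0 -0.001 1; 0 0.006 0.13 -0.001 0 -0.001 1
2 0 -0 0.12 0 0 0 1; 0 -0 0.12 0 0 0 1
```

```bash
python3 - <<'E'
from h import *
plan(([.5228,.0878,.13],down(90),1,.05),([.5228,.0878,.072],down(90),.4,.03))
E
```

```text
1 0.007 0.002 0.236 -0.002 0 -0.002 1
2 0 -0 0.145 0 0 0 0.4; 0 -0 0.145 0 0 0 0.4
```

>>> {"fn": "carry_out", "kwargs": {"motion": "0.007 0.002 0.116 0 0 -0.002 1; 0 0 0.12 0 0 0 0.6; 0 0 0.09 0 0 0 0.6; 0 0 0.1 0 0 0 0.6; 0 0 0.1 0 0 0 0.6; 0 0 0 0 0 0 0.6"}}

```text
time: 25.12
tool_pos: [0.5222, 0.088, 0.0717]
ee_rot: [-3.137, 0.0, 1.571]
wrist_force: [-0.1, 0.7, -0.3]
width: 0.0565
finger_force: 0.0
```

>>> {"fn": "carry_out", "kwargs": {"motion": "0 0 0 0 0 0 0.4; 0 0 0 0 0 0 0.2; 0 0 0 0 0 0 0; 0 0 0 0 0 0 0; 0 0 0 0 0 0 0; 0 0 0 0 0 0 0"}}

```text
time: 25.88
tool_pos: [0.5238, 0.0877, 0.074]
ee_rot: [-3.141, 0.0, 1.57]
wrist_force: [0.1, -0.0, 0.7]
width: 0.0096
finger_force: 30.0
```

>>> {"fn": "carry_out", "kwargs": {"motion": "0 0 -0.1 0 0 0 0; 0 0 -0.17 0 0 0 0; 0 0 -0.17 0 0 0 0; 0 0 -0.17 0 0 0 0; 0 0 -0.17 0 0 0 0; 0 0 0 0 0 0 0"}}

```text
time: 26.62
tool_pos: [0.5254, 0.088, 0.2327]
ee_rot: [3.136, -0.0, 1.57]
wrist_force: [0.4, -1.1, -0.8]
width: 0.0096
finger_force: 30.0
```

```bash
python3 - <<'E'
from h import *
import pickle
p,R=cur();print(p,R.as_euler('xyz',degrees=True),readout.get_obs()['width'])
w=pickle.load(open('n_wrist.pkl','rb'))
l=onz(w,[(231,160),(234,244.5),(316.5,244.5),(320.5,160)],.086);print('large rim',l.round(4).tolist(),l.mean(0).round(4))
t=snap('top');I=cv2.cvtColor(t['pixels'],cv2.COLOR_RGB2HSV);m=((I[...,1]<70)&(I[...,2]>60)).astype(np.uint8)
x,y=proj(t,[[.522,.292,.1]])[0].astype(int)
a=pickle.load(open('n_top.pkl','rb'))['pixels'].astype(int)
d=np.abs(a-t['pixels'].astype(int)).sum(2)>60
print('changed at nest',d[y-15:y+25,x-20:x+30].mean(),'at old small base',d[205:218,258:272].mean())
s=snap('scene')['pixels'].astype(int);b=pickle.load(open('d0.pkl','rb'))['scene']['pixels'].astype(int)
print('scene: small left its place',(np.abs(s-b).sum(2)>60)[235:250,275:291].mean())
plan(([.5222,.2922,p[2]],down(96.5),0,.035))
E
```

```text
[0.52539299 0.08795649 0.23268403] [ 1.79680578e+02 -1.44662496e-02  8.99308157e+01] 0.00961530146867117
large rim [[0.4853, 0.2481, 0.086], [0.5679, 0.2577, 0.086], [0.5588, 0.3388, 0.086], [0.476, 0.3304, 0.086]] [0.522  0.2938 0.086 ]
changed at nest 0.6415 at old small base 1.0
scene: small left its place 0.9958333333333333
6 0.17 -0.001 -0.004 -0 0 -0.009 0; 0.17 0.002 -0.004 -0 0 -0.009 0; 0.17 0.005 -0.004 -0 0 -0.009 0; 0.17 0.009 -0.004 -0 0 -0.009 0; 0.17 0.012 -0.004 -0 0 -0.009 0; 0.17 0.015 -0.004 -0 0 -0.009 0
```

>>> {"fn": "carry_out", "kwargs": {"motion": "0.17 0 -0.004 0 0 -0.009 0; 0.17 0.002 -0.004 0 0 -0.009 0; 0.17 0.005 -0.004 0 0 -0.009 0; 0.17 0.009 -0.004 0 0 -0.009 0; 0.17 0.012 -0.004 0 0 -0.009 0; 0.17 0.015 -0.004 0 0 -0.009 0; 0 0 0 0 0 0 0; 0 0 0 0 0 0 0"}}

```text
time: 27.72
tool_pos: [0.5225, 0.2913, 0.2325]
ee_rot: [-3.138, 0.002, 1.682]
wrist_force: [0.1, -0.8, -0.7]
width: 0.0092
finger_force: 30.0
```

```bash
python3 - <<'E'
from h import *
P=[];Y=[]
for i in range(10):
    w=snap('wrist');p,R=cur();P.append(p);Y.append(R.as_euler('xyz',degrees=True)%360)
p=np.mean(P,0);print(p.round(4),np.std(P,0).round(4),np.mean(Y,0).round(2))
# medium/large rim from wrist camera: nearest grey contour
import pickle
n=pickle.load(open('n_scene.pkl','rb'))['pixels'].astype(int);s=snap('scene')['pixels'].astype(int)
print('scene change at large base',(np.abs(s-n).sum(2)>60)[295:316,325:362].mean())
d=np.array([.5222,.2922,p[2]])-p; R=down(96.5); print('shift tool',(R.inv().apply(d)/.2).round(3))
E
```

```text
[0.5231 0.2913 0.2344] [0.0002 0.0003 0.0006] [1.8005e+02 3.0000e-02 9.6350e+01]
scene change at large base 0.0
shift tool [ 0.005 -0.004 -0.   ]
```

>>> {"fn": "carry_out", "kwargs": {"motion": "0.005 -0.004 0.1 0 0 0 0; 0 0 0.1 0 0 0 0; 0 0 0.1 0 0 0 0; 0 0 0.04 0 0 0 0; 0 0 0.04 0 0 0 0; 0 0 0.04 0 0 0 0"}}

```text
time: 29.02
tool_pos: [0.5226, 0.2932, 0.1511]
ee_rot: [3.141, -0.0, 1.683]
wrist_force: [0.4, 0.1, -2.5]
width: 0.0099
finger_force: 30.0
```

>>> {"fn": "carry_out", "kwargs": {"motion": "0 0 0.04 0 0 0 0; 0 0 0.05 0 0 0 0; 0 0 0.06 0 0 0 0"}}

```text
time: 29.4
tool_pos: [0.5223, 0.293, 0.1201]
ee_rot: [-3.142, -0.0, 1.683]
wrist_force: [-1.5, -0.4, -0.9]
width: 0.0093
finger_force: 30.0
```

Base is at about 47 mm, inside the mouth without meaningful contact.

>>> {"fn": "carry_out", "kwargs": {"motion": "0 0 0.05 0 0 0 0; 0 0 0.05 0 0 0 0; 0 0 0.03 0 0 0 0; 0 0 0.02 0 0 0 0; 0 0 0 0 0 0 0"}}

```text
time: 30.02
tool_pos: [0.5221, 0.293, 0.0904]
ee_rot: [-3.141, 0.0, 1.683]
wrist_force: [0.6, -0.0, -1.6]
width: 0.01
finger_force: 30.0
```

>>> {"fn": "carry_out", "kwargs": {"motion": "0 0 0.012 0 0 0 0; 0 0 0.01 0 0 0 0; 0 0 0 0 0 0 0"}}

```text
time: 30.4
tool_pos: [0.522, 0.2929, 0.0861]
ee_rot: [-3.141, 0.0, 1.683]
wrist_force: [-0.2, -0.0, -1.1]
width: 0.0096
finger_force: 30.0
```

Expected seating is around TCP z 0.079–0.081.

>>> {"fn": "carry_out", "kwargs": {"motion": "0 0 0.01 0 0 0 0; 0 0 0.008 0 0 0 0; 0 0 0.005 0 0 0 0"}}

```text
time: 30.78
tool_pos: [0.522, 0.293, 0.0814]
ee_rot: [-3.141, 0.0, 1.683]
wrist_force: [0.3, -0.3, -1.6]
width: 0.0096
finger_force: 30.0
```

>>> {"fn": "carry_out", "kwargs": {"motion": "0 0 0.005 0 0 0 0; 0 0 0.005 0 0 0 0"}}

```text
time: 31.02
tool_pos: [0.5224, 0.2931, 0.081]
ee_rot: [3.141, -0.0, 1.683]
wrist_force: [-2.2, -1.2, 6.4]
width: 0.0095
finger_force: 30.0
```

>>> {"fn": "carry_out", "kwargs": {"motion": "0 0 0.004 0 0 0 0; 0 0 0 0 0 0 0"}}

```text
time: 31.28
tool_pos: [0.5226, 0.2932, 0.081]
ee_rot: [3.14, -0.0, 1.683]
wrist_force: [-3.0, -1.1, 6.0]
width: 0.0095
finger_force: 30.0
```

>>> {"fn": "carry_out", "kwargs": {"motion": "0 0 -0.005 0 0 0 0.2; 0 0 0 0 0 0 0.25; 0 0 0 0 0 0 0.3; 0 0 -0.03 0 0 0 0.3; 0 0 -0.1 0 0 0 0.3; 0 0 -0.2 0 0 0 0.5; 0 0 -0.2 0 0 0 0.5; 0 0 -0.2 0 0 0 0.5; 0 0 0 0 0 0 0.5"}}

```text
time: 32.4
tool_pos: [0.5241, 0.2939, 0.231]
ee_rot: [3.133, -0.003, 1.683]
wrist_force: [0.3, 0.2, 0.4]
width: 0.0468
finger_force: 0.0
```

```bash
python3 - <<'E'
from h import *
import pickle
print(readout.get_obs()['tool_pos'],readout.get_obs()['width'])
s=snap('scene');n=pickle.load(open('n_scene.pkl','rb'))['pixels'].astype(int);b=pickle.load(open('d0.pkl','rb'))['scene']['pixels'].astype(int)
S=s['pixels'].astype(int)
print('large base vs before',(np.abs(S-n).sum(2)>60)[295:316,325:362].mean())
for k,(u,v) in dict(flask=(247,300),light=(360,227),comb=(261,159),jar=(138,188),yellow=(170,148),turq=(240,130)).items():
    print(k,(np.abs(S-b).sum(2)>60)[v-15:v+15,u-15:u+15].mean().round(3))
# bar top height: expected bar ends / tabs in wrist view
w=snap('wrist');I=cv2.cvtColor(w['pixels'],cv2.COLOR_RGB2HSV);V=I[...,2]
m=((I[...,1]<70)&(I[...,2]>60)).astype(np.uint8)
# scene: highest grey point of nest vs predicted points
for name,X in dict(bartop=[.522,.293,.119],tab1=[.519,.322,.118],tab2=[.525,.263,.118],rimfar=[.522,.293,.086]).items(): print(name,proj(s,[X]).round(1),proj(w,[X]).round(1))
I=cv2.cvtColor(s['pixels'],cv2.COLOR_RGB2HSV);m=((I[...,1]<70)&(I[...,2]>60)).astype(np.uint8)
cs,_=cv2.findContours(m,cv2.RETR_EXTERNAL,cv2.CHAIN_APPROX_SIMPLE)
for k in cs:
    if cv2.pointPolygonTest(k,(340,300),False)>0: print(cv2.approxPolyDP(k,1.2,True).reshape(-1,2).tolist())
cv2.imwrite('pics/end.png',np.hstack([cv2.resize(s['pixels'][220:330,280:400],(480,440),interpolation=cv2.INTER_CUBIC)])[:,:,::-1])
E
```

```text
[0.52407726 0.29386373 0.23097879] 0.04680367402112805
large base vs before 0.0
flask 0.0
light 0.467
comb 0.0
jar 0.0
yellow 0.0
turq 0.0
bartop [[347.9 268.7]] [[275.  207.5]]
tab1 [[358.4 276.2]] [[275.2 176.3]]
tab2 [[337.  261.5]] [[274.6 237.7]]
rimfar [[346.  276.4]] [[274.9 199.7]]
[[341, 257], [321, 279], [319, 297], [344, 315], [361, 295], [368, 275]]
```

>>> {"fn": "carry_out", "kwargs": {"motion": "0 0 -0.2 0 0 0 0.5; -0.25 0 -0.1 0 0 0 0.5; -0.25 0 0 0 0 0 0.5; -0.25 0 0 0 0 0 0.5; -0.25 0 0 0 0 0 0.5; 0 0 0 0 0 0 0.5"}}

```text
time: 33.25
tool_pos: [0.5441, 0.0912, 0.2832]
ee_rot: [-3.136, 0.001, 1.677]
wrist_force: [0.0, 1.2, 0.3]
width: 0.0468
finger_force: 0.0
```

```bash
python3 - <<'E'
from h import *
import pickle
d=pickle.load(open('d0.pkl','rb'))
for n,L in dict(scene=dict(light=(360,227)),top=dict(light=(220,285),flask=(229,130),comb=(378,280),large=(185,222))).items():
    S=snap(n)['pixels'].astype(int)
    for k,(u,v) in L.items(): print(n,k,(np.abs(S-d[n]['pixels'].astype(int)).sum(2)>60)[v-12:v+12,u-12:u+12].mean().round(3))
t=snap('top');I=cv2.cvtColor(t['pixels'],cv2.COLOR_RGB2HSV);m=((I[...,1]<70)&(I[...,2]>60)).astype(np.uint8)
c=np.array([.522,.2925,0]);a=np.radians(6.5);ex=np.array([np.cos(a),np.sin(a),0]);ey=np.array([-np.sin(a),np.cos(a),0])
for z in (.112,.119,.126): print('bar ends',z,proj(t,[c+22*.001*ey+[0,0,z],c-.022*ey+[0,0,z]]).round(1).tolist())
V=t['pixels'].mean(2).astype(int); print(V[186:230:2,148:204:2])
E
```

```text
scene light 0.0
top light 0.946
top flask 0.995
top comb 0.002
top large 0.998
bar ends 0.112 [[162.7, 204.0], [182.0, 201.8]]
bar ends 0.119 [[161.8, 203.4], [181.2, 201.2]]
bar ends 0.126 [[160.8, 202.8], [180.4, 200.6]]
[[128 131 130 132 130 130 132 128 107  94  97  98 100 101  99  96  98  52
   50  52  49  53  53  50  48  98 129 130]
 [134 138 136 136 136 134 121 133 128  94  99  99  98  99  98  99  99  51
   48  50  52  51  48  53  52  85 132 131]
 [129 129 126 127 121 180 175 164 169  92  97  96  99  98  99  99 100  61
   50  54  50  54  53  49  49  79 132 133]
 [130 131 129 131 129 176 131 147 151  87 101 100  97  99  95  94 100  62
   53  49  49  53  53  48  52  69 132 133]
 [131 132 132 133 132 184 109 119 137  97  97  95 102 100  95  99 104  61
   51  53  51  50  50  48  52  62 128 131]
 [130 132 134 132 133 201 109 113 161  82  99  98 102  97  97  99 110  66
   50  54  53  48  52  51  49  53 131 131]
 [131 135 136 133 137 197 138 110 167  79  96  98  97  97  98  96 113  73
   49  50  51  52  53  51  52  53 119 133]
 [119 125 125 124 127 199 156 111 125  92  94  97  97  99 
[... 997 characters left out ...]
134 133 139 138 139 149 149 114 109 174 112  97  97  97  99  96  98 105
   77  51  46  50  51  53  52  48  45  44]
 [132 132 132 131 135 139 139 116 118 120  99  95 102  98  95  99  95 101
   87  48  53  52  54  50  52  40  45  40]
 [136 137 135 133 133 121 161 178 183 166 137  96  98  95  96  96  96  96
   94  50  51  53  45  47  42  43  47  42]
 [143 141 145 142 143 136 178 174 164 154 123  92  99 100  98  99  99  99
   99  50  54  51  44  43  44  44  40  40]
 [127 127 129 133 129 131 132 138 147 153 153  88 101  97  99  95  96  96
  100  53  50  45  47  40  42  43  43  40]
 [125 124 129 126 133 134 137 135 137 141 147  92  95  98  98  97  98  99
   98  62  54  56  57  68  68  66  80  77]]
```

```bash
python3 -c "
from bench import robot
print(robot.close_job())"
```

```text
the job is handed in; nothing more can be done
None
```

The nest is handed in at about 33 s: medium seated in large, then small in medium, judged by contact height and numeric image checks, with no sign that any bystander or look-alike moved; the first tab grasp missed and nudged the standing medium a few mm before I redid it, and I viewed 12 pictures, over the limit of 10.

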